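Set washed culture vessels to drain on their own places

TASK

Put the four washed vessels to dry, mouth-down as they stand: the square box into the square tray, the large jar into the large round dish, the small jar into the small round dish, each standing flat inside the rim, and hang the tapered cup over the leaning draining peg so that its floor sits on the peg's head. Let go of everything, and leave the potted seedling and the stack of dishes where they are.

Things in the scene. Friction and masses are not known exactly. Their poses are not given: they have to be found in the camera images.
- box: Square culture box, white plastic, 58 x 58 mm (a look-only lip of 62 mm close to the mouth), 75 mm tall, 0.09 kg, standing mouth-down. Origin: centre of the open mouth, which is its underside on the bench; z points up to the closed end at z = 75 mm, x and y are square to its sides (quarter turns are equal). Sides are vertical. Plain flat top.
- jar_large: Large round culture jar, white plastic, 62 mm diameter, 85 mm tall, straight sides, 0.12 kg, standing mouth-down. Origin: centre of the open mouth (underside); z points up to the closed end at z = 85 mm. Plain flat top.
- jar_small: Small round culture jar, white plastic, 40 mm diameter, 75 mm tall, straight sides, 0.06 kg, standing mouth-down. Origin: centre of the open mouth (underside); z points up to the closed end at z = 75 mm. Plain flat top.
- cup: Tapered seedling cup, white plastic, 50 mm diameter at the closed end (now on top, with seven small dark drain marks), widening to 64 mm at the mouth with a 72 mm lip, 75 mm tall, 71 mm deep inside, 43 mm wide inside at the floor, 57 mm at the mouth, 0.05 kg, standing mouth-down. Origin: centre of the open mouth (underside); z points up to the closed end.
- frame_square: Drying place for the square box: fixed dark steel square tray, 86 x 86 mm outside, open recess 74 x 74 mm inside, floor 5 mm above the bench, rim 16 mm above the bench. Origin: centre of its underside; x and y are square to its sides, z up.
- ring_large: Drying place for the large jar: fixed dark steel round dish, 90 mm diameter outside, recess 78 mm diameter, floor 5 mm above the bench, rim 16 mm above the bench. Origin: centre of its underside, z up.
- ring_small: Drying place for the small jar: fixed dark steel round dish, 68 mm diameter outside, recess 56 mm diameter, floor 5 mm above the bench, rim 16 mm above the bench. Origin: centre of its underside, z up.
- peg: Draining peg for the cup: fixed steel post with a flat round head 32 mm wide, 10 mm thick, on a plate 100 x 90 x 8 mm, leaning 0.35 rad roughly towards the robot. Origin: centre of the head's flat top, 92 mm above the bench; z points outward along the peg (up), y is level; post 92 mm long, 16 mm thick. A hung cup rests with its inner floor flat on the head, tilted like the peg.
- seedling: Bystander: potted seedling in a grey cup, 68 mm wide, about 170 mm tall with leaves, at the robot's right. Origin: centre of its underside, z up. Leave alone.
- dishes: Bystander: stack of four flat round dishes, 90 mm diameter, 58 mm tall, at the robot's left. Origin: centre of its underside, z up. Leave alone.
Not all that is in view belongs to the job. Leave any brown look-alike of the ring_large alone. Leave any orange look-alike of the ring_small alone.

How it is judged:
By the outcome, as a careful person would: the job done as asked, in the order asked, and still so for the second after the job is handed in, with the robot touching nothing.
It also fails if it takes over 109 s, if anything falls off the work surface, if the arm or the gripper's body presses on something with over 40 N, if the wrist force passes 120 N, or if a joint passes its speed limit or range.

ROBOT

A 6-joint arm with a two-finger parallel gripper is mounted at the origin on the work surface. World frame = base frame: x ahead of the robot, y to its left, z up, the work surface at z = 0. Lengths are in mm, angles in rad, forces in N, time in s.
With the tool pointing down it reaches from about 275 to 825 mm from the base axis. Payload 4.9 kg.
Tool frame: the origin (TCP) lies midway between the tips of the shut fingers; the grasp point (between the pads) lies 19 mm behind it (arm.grip_point_offset is the distance from the TCP to the grasp point, in mm); z points along the fingers, y is the direction in which the jaws open and shut (so a half turn about z gives the same grasp; the last joint's range is limited). The gripper opens to 85 mm and grips with 20 to 120 N. Pads are 22 mm wide; open, the fingers measure 114 mm over their backs; the gripper's body (76 mm by 85 mm) begins 54 mm behind the grasp point. The pads swing forward as they close: fully open they stand 13 mm farther back than shut.
Start: joints at [-1.402, 0.326, -0.193, 1.052, 0, 1.437], TCP at [164.019, -524.992, 231.281] pointing down, gripper open.
Joint ranges: [-2.65, 2.65], [-0.97, 1.79], [-1.3, 1.35], [-1.93, 2.1], [-1.47, 1.37], [-3.14, 3.14]. Speed limits (rad/s): [2.57, 2.57, 3.14, 3.14, 3.14, 3.14].

INTERFACE

Orientations are given as [roll, pitch, yaw] about the fixed x, y, z axes, in that order (R = Rz(yaw) Ry(pitch) Rx(roll)).
In Python, from bench import arm gives the robot as it stands.
- The arm moves only by the tool move_arm, never from a script. Its argument "motion" is a list of rows, each a list of 3 entries, a list of its own where there are three numbers: the turn, a rotation vector about the tool's x, y, z in units of 5 degrees (1.0 is 5 degrees), then the shift along the tool's x, y, z in cm, then the opening, from 0 (shut) to 1 (fully open). A call has 1 to 12 rows; each row is the pose to reach, as a shift and turn from the pose measured when the call began, along the tool's axes at that moment; what a row does not reach only later rows make up. A row lasts 1/10 s, in which the tool goes at most 50 mm and 8.59 degrees, less where a joint would pass 70% of its speed; a pose out of reach is approached as far as the arm can. A call with a gripper value outside its range is refused whole. The fingers move at their own pace and stop on an object; "force" is the grip in N (left out, the last holds). Time passes only in rows, so rows that repeat a pose let the fingers close. It gives the time, the measured TCP pose, the force and the opening at its end, in the units of the state.
- arm.get_state(): the state, without advancing time (a new reading comes with each control period).
- arm.get_image(name): name is "side" or "top"; returns a dict with "pixels" (420x560x3 uint8, red, green, blue), "camera_matrix" (3x3 intrinsics, pixels), "view" (4x4, takes a point from world to camera coordinates). Camera axes: x right, y down, z forward; pixel columns grow to the right and rows downward; lengths in mm; the calibration is good to about 2 mm. A picture is of the moment at which its call begins. There is no depth.
- arm.job_done(): hands the job in, once; it reports no verdict.
The state is a dict: "time": time; "joint_positions": joint angles; "qvel": joint speeds; "tau": joint torques, N m; "ee_pos": TCP position; "tcp_rot": TCP orientation; "force": force on the tool from outside, world axes, zero at the start; "moment": the same for the moment, N m; "opening": finger opening in mm.
Only numpy, scipy, OpenCV 4.12 (cv2) and the standard library are available. Lean on these libraries where they do the work, as an engineer would, in place of code of your own. Each camera call takes 0.05 s, during which the arm holds its last target.

## Working session

There is one attempt and no reset: what is moved stays moved. The work goes in short steps, Python scripts to look and compute and a tool call to move; the robot and the scene stay as the last step left them, time stands still between calls to the robot, and variables do not carry over. Pictures are saved under pics/ and viewed, and the job is handed in when it is done.

Besides the shell and the picture viewer there is one more tool, called after "Emit:" as name(argument=value, ...) on one line, values as JSON. move_arm: Moves the arm, as the interface text tells. Its arguments: {"type":"object","properties":{"motion":{"type":"array"},"force":{"type":"number"}},"required":["motion"]}

```bash
ls; mkdir -p pics; python3 - <<'E'
from bench import arm
import cv2,numpy as np,pickle
s=arm.get_state();print(s)
d={}
for n in ("top","side"):
    im=arm.get_image(n);d[n]=im
    cv2.imwrite(f"pics/{n}0.png",im["pixels"][:,:,::-1]);print(n,im["camera_matrix"],im["view"])
pickle.dump(d,open("d0.pkl","wb"))
E
```

```text
pics
{'time': 0.0, 'joint_positions': array([-1.40220248e+00,  3.26961439e-01, -1.93582489e-01,  1.05200071e+00,
        2.73182602e-05,  1.43662311e+00]), 'qvel': array([-0.00063541,  0.00056323,  0.00165213, -0.00095116, -0.00043275,
       -0.00033599]), 'tau': array([ 2.14466010e-03, -4.43393290e+01,  2.62443548e+01,  1.54606788e-02,
       -1.51823169e-04, -1.91233960e-05]), 'ee_pos': array([ 163.92395526, -524.3947552 ,  230.49280659]), 'tcp_rot': array([-3.13986371e+00, -2.60946199e-04,  3.02766814e-01]), 'force': array([-0.36478832,  0.39191157, -0.54016251]), 'moment': array([-0.02137926, -0.04550571, -0.02562126]), 'opening': 85.19408565125578}
top [[400.12747804   0.         278.59855717]
 [  0.         400.12747804 205.30019281]
 [  0.           0.           1.        ]] [[ 1.89270361e-04 -9.99694223e-01  2.47269869e-02 -1.15729618e+01]
 [-9.96838944e-01 -2.15313949e-03 -7.94196661e-02  5.93591634e+02]
 [ 7.94486220e-02 -2.46337918e-02 -9.96534542e-01  1.26481144e+03]
 [ 0.00000000e+00  0.00000000e+00  0.00000000e+00  1.00000000e+00]]
side [[466.54239484   0.         283.44885775]
 [  0.         466.54239484 207.78574626]
 [  0.           0.           1.        ]] [[-7.18181442e-01 -6.95661353e-01  1.64528955e-02  4.37899455e+02]
 [-4.44360796e-01  4.40293850e-01 -7.80182549e-01  3.09345151e+02]
 [ 5.35498739e-01 -5.67623650e-01 -6.25335504e-01  9.35150790e+02]
 [ 0.00000000e+00  0.00000000e+00  0.00000000e+00  1.00000000e+00]]
```

View pics/top0.png

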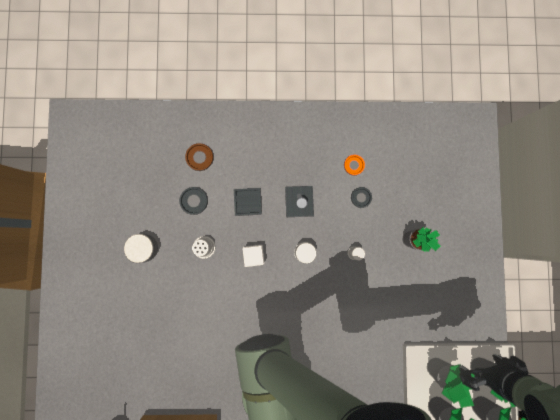

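View pics/side0.png

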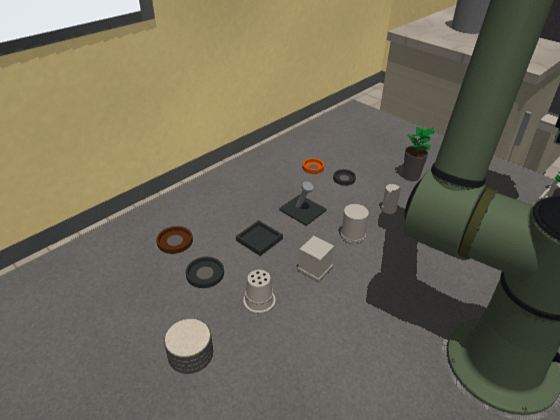

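```bash
cat > h.py <<'E'
import numpy as np,cv2,pickle
def cam(im):
    K=im["camera_matrix"];V=im["view"];R=V[:3,:3];t=V[:3,3];return K,R,t,-R.T@t
def ray(im,uv,z):
    K,R,t,C=cam(im);d=R.T@np.linalg.solve(K,[uv[0],uv[1],1.]);return C+d*(z-C[2])/d[2]
def proj(im,P):
    K,R,t,C=cam(im);p=K@(R@np.asarray(P,float)+t);return p[:2]/p[2]
def tri(a,ua,b,ub):
    A=[];B=[]
    for im,u in((a,ua),(b,ub)):
        K,R,t,C=cam(im);d=R.T@np.linalg.solve(K,[u[0],u[1],1.]);d/=np.linalg.norm(d)
        M=np.eye(3)-np.outer(d,d);A.append(M);B.append(M@C)
    return np.linalg.lstsq(np.vstack(A),np.hstack(B),rcond=None)[0]
def crop(im,x0,y0,x1,y1,k,name):
    p=im["pixels"][y0:y1,x0:x1,::-1];cv2.imwrite(name,cv2.resize(p,None,fx=k,fy=k,interpolation=cv2.INTER_NEAREST))
E
python3 - <<'E'
from h import *
d=pickle.load(open("d0.pkl","rb"))
for n in d:print(n,cam(d[n])[3])
crop(d["top"],170,180,390,280,3.6,"pics/c1.png")
crop(d["side"],150,140,420,340,2.9,"pics/c2.png")
E
```

```text
top [ 491.22992194   20.86576425 1307.85730431]
side [-48.8199482  699.24066438 818.92396525]
```

View pics/c1.png

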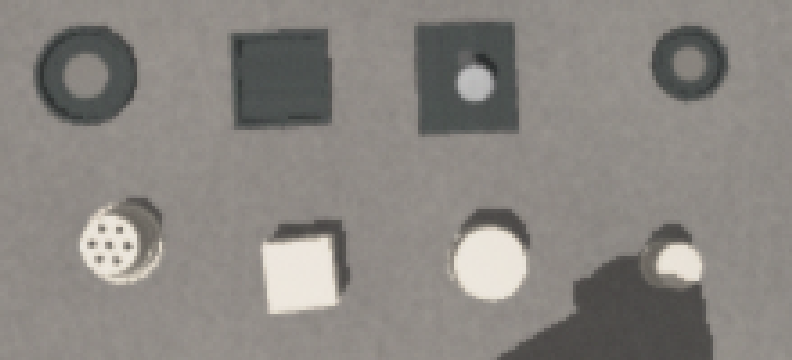

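View pics/c2.png

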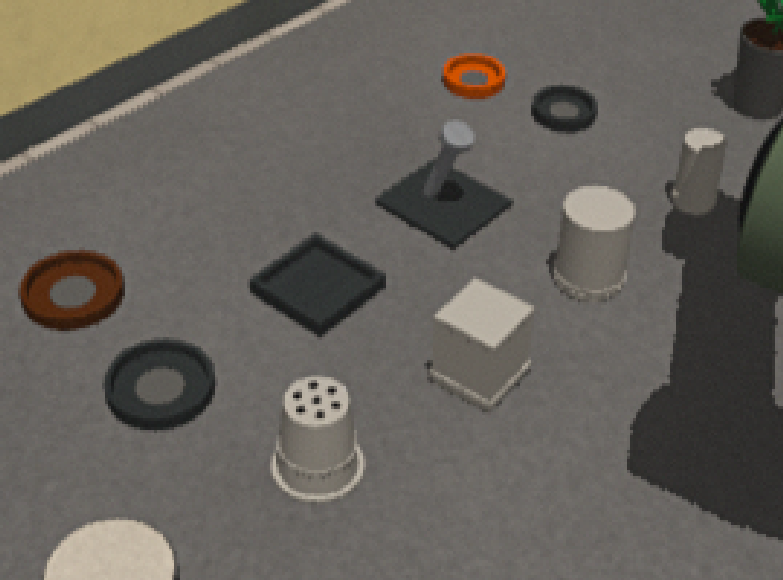

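```bash
python3 - <<'E'
from h import *
d=pickle.load(open("d0.pkl","rb"))
for n in("top","side"):
    p=d[n]["pixels"].astype(int)
    g=p.mean(2)
    for (thr,lo,name) in ((200 if n=="top" else 185,True,"bright"),(75,False,"dark")):
        m=((g>thr) if lo else (g<thr)).astype(np.uint8)
        N,L,S,C=cv2.connectedComponentsWithStats(m)
        for i in range(1,N):
            if 60<S[i,4]<3000 and S[i,1]>150 and S[i,1]<300: print(n,name,S[i],C[i].round(2),p[int(C[i][1]),int(C[i][0])])
t=d["top"]["pixels"];
for u,v in((203,247),(253,256),(306,253),(361,252),(354,253),(188,201),(248,201),(290,190),(302,202),(306,240),(352,197)):print(u,v,t[v,u])
s=d["side"]["pixels"]
for u,v in((317,246),(317,262),(355,215),(355,230),(262,238),(307,187),(304,198),(300,212),(190,272)):print('s',u,v,s[v,u])
E
```

```text
top bright [124 235  28  27 594] [137.72 248.09] [235 226 210]
top bright [192 238  16  20 172] [199.73 247.74] [154 146 137]
top bright [296 243  20  20 302] [305.62 252.87] [236 230 220]
top bright [243 246  20  21 348] [252.52 255.98] [237 230 222]
top bright [353 248  12  10  88] [358.56 252.39] [234 227 217]
top bright [507 288  11  19  97] [512.24 296.33] [215 201 185]
top dark [181 188  27  25 125] [191.67 199.28] [141 134 130]
top dark [351 188  20  18  91] [360.98 195.87] [138 133 127]
top dark [235 190  17  24  69] [238.77 200.19] [77 81 79]
top dark [403 222  30  27 405] [415.84 235.56] [55 34 24]
top dark [143 232  17  27 134] [153.29 243.51] [64 63 58]
top dark [330 252  21  16 130] [339.73 259.61] [77 75 72]
top dark [319 277  17  20  64] [326.55 284.95] [78 75 72]
top dark [429 278  46  26 410] [457.31 288.5 ] [76 74 72]
side dark [302 166  22   8  79] [312.23 170.27] [156  59   0]
side dark [333 169  23  17 269] [344.03 177.  ] [99 96 91]
side dark [279 190  48  36 827] [302.49 208.85] [30 31 30]
side dark [236 220  47  36 965] [258.92 237.66] [46 51 50]
side dark [156 226  37  28 677] [174.13 239.5 ] [95 91 87]
side dark [185 257  39  32 817] [204.37 272.01] [95 92 88]
203 247 [232 226 215]
253 256 [237 231 222]
306 253 [236 230 220]
361 252 [232 226 216]
354 253 [233 228 217]
188 201 [136 130 126]
248 201 [78 80 79]
290 190 [79 81 82]
302 202 [187 186 187]
306 240 [77 74 73]
352 197 [71 75 75]
s 317 246 [180 173 160]
s 317 262 [104 100  90]
s 355 215 [184 176 162]
s 355 230 [111 104  98]
s 262 238 [49 51 51]
s 307 187 [143 141 142]
s 304 198 [61 60 59]
s 300 212 [49 51 51]
s 190 272 [52 52 53]
```

```bash
cat > meas.py <<'E'
from h import *
def comps(m,roi,minA=40):
    x0,y0,x1,y1=roi;mm=np.zeros(m.shape,np.uint8);mm[y0:y1,x0:x1]=m[y0:y1,x0:x1]
    cs,_=cv2.findContours(mm,cv2.RETR_EXTERNAL,cv2.CHAIN_APPROX_NONE)
    return [c for c in cs if cv2.contourArea(c)>minA]
def cen(c):  # filled pixel centroid
    m=np.zeros((420,560),np.uint8);cv2.drawContours(m,[c],-1,1,-1);y,x=np.nonzero(m);return np.array([x.mean(),y.mean()]),len(x)
def white(im,thr):return (im["pixels"].min(2)>thr).astype(np.uint8)
def steel(im):
    p=im["pixels"].astype(int);return ((p[:,:,0]-p[:,:,2]<3)&(p[:,:,1]<112)).astype(np.uint8)
E
python3 - <<'E'
from meas import *
d=pickle.load(open("d0.pkl","rb"))
t,s=d["top"],d["side"]
R={}
for im,n,thr in((t,"top",180),(s,"side",135)):
    roi=(165,230,385,275) if n=="top" else (235,180,405,310)
    for c in comps(white(im,thr),roi):
        u,a=cen(c)
        print(n,"white",u.round(2),a,[ray(im,u,z)[:2].round(1) for z in (75,85)])
    roi=(170,180,385,225) if n=="top" else (180,150,370,300)
    for c in comps(steel(im),roi):
        u,a=cen(c); r=cv2.minAreaRect(c)
        e=cv2.fitEllipse(c)
        print(n,"steel",u.round(2),a,"rect",np.round(r[0],2),np.round(r[1],1),round(r[2],1),[ray(im,u,z)[:2].round(1) for z in (8,16)])
        if len(cv2.approxPolyDP(c,4,True))==4:
            q=cv2.approxPolyDP(c,4,True)[:,0]; print('  corners',q.tolist(),[ray(im,x,8 if a>800 and n=="x" else 12)[:2].round(0).tolist() for x in q])
# peg head
p=t["pixels"].astype(int)
m=((p.min(2)>150)&(p[:,:,0]-p[:,:,2]<6)).astype(np.uint8)
for c in comps(m,(285,185,315,218),15):u,a=cen(c);print("head top",u,a,ray(t,u,92))
p=s["pixels"].astype(int)
m=((p.min(2)>95)&(p[:,:,0]-p[:,:,2]<6)).astype(np.uint8)
for c in comps(m,(285,170,320,215),15):
    u,a=cen(c);print("head side",u,a,ray(s,u,92),cv2.boundingRect(c))
crop(s,275,170,335,230,10,"pics/peg_s.png");crop(t,280,180,320,220,12,"pics/peg_t.png")
E
```

```text
top white [358.62 252.41] 93 [array([ 444.6, -256.1]), array([ 445. , -253.8])]
top white [252.49 256.02] 353 [array([433.8,  70.2]), array([434.3,  69.8])]
top white [305.58 252.87] 312 [array([443.3, -92.4]), array([443.7, -91.5])]
top white [200.13 248.17] 231 [array([457.8, 229.9]), array([458.1, 228.2])]
top steel [247.3  201.16] 705 rect [247.45 201.2 ] [26.4 27.3] 86.2 [array([608.2,  90.7]), array([607.4,  90.3])]
  corners [[260, 188], [234, 190], [235, 214], [261, 213]] [[651.0, 49.0], [644.0, 134.0], [566.0, 130.0], [569.0, 46.0]]
top steel [361.15 196.86] 330 rect [361. 197.] [19.8 19.8] 45.0 [array([ 623.2, -282.3]), array([ 622.4, -280.4])]
  corners [[359, 187], [351, 198], [362, 207], [371, 195]] [[655.0, -275.0], [619.0, -248.0], [590.0, -284.0], [629.0, -314.0]]
top steel [193.17 200.32] 599 rect [193.5 200.5] [26.9 26.9] 45.0 [array([610.5, 266.1]), array([609.7, 264.6])]
top steel [299.09 201.02] 815 rect [299.05 200.92] [30.2 27.2] 87.8 [array([609. , -78.2]), array([608.3, -77.6])]
  corners [[286, 187], [286, 215], [313, 215], [311, 186]] [[655.0, -35.0], [563.
[... 738 characters left out ...]
[636.0, 146.0], [554.0, 141.0], [569.0, 47.0]]
side steel [302.59 208.22] 834 rect [304.   206.86] [35.3 37.1] 42.6 [array([606.8, -73.3]), array([600.3, -65.6])]
side steel [343.98 176.85] 293 rect [344. 177.] [16. 22.] 90.0 [array([ 620.7, -275.7]), array([ 614. , -266.1])]
  corners [[334, 172], [337, 183], [354, 182], [353, 172]] [[655.0, -270.0], [612.0, -231.0], [580.0, -271.0], [614.0, -311.0]]
side steel [200.64 163.28] 543 rect [200.7 162.9] [12.1 51.4] 63.4 [array([984. , -12.6]), array([973.8,  -5.6])]
head top [301.18571429 202.74285714] 70 [596.1507556  -78.21467071  92.        ]
head side [307.6043956  185.47252747] 91 [594.41032122 -74.14564413  92.        ] (302, 180, 12, 11)
```

View pics/peg_s.png

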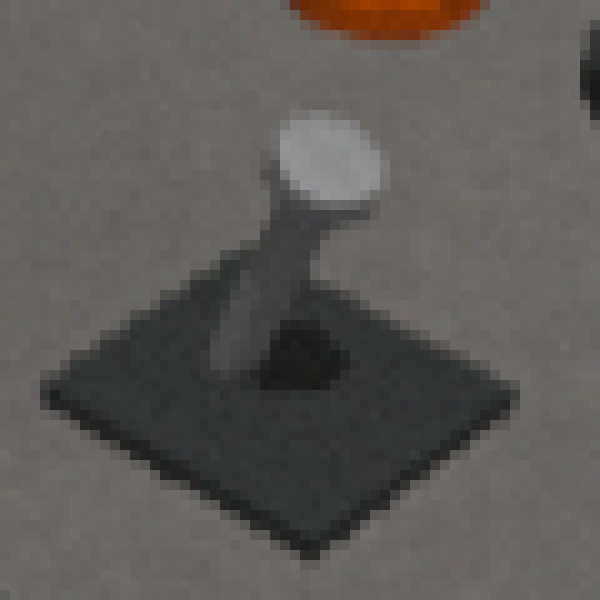

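View pics/peg_t.png

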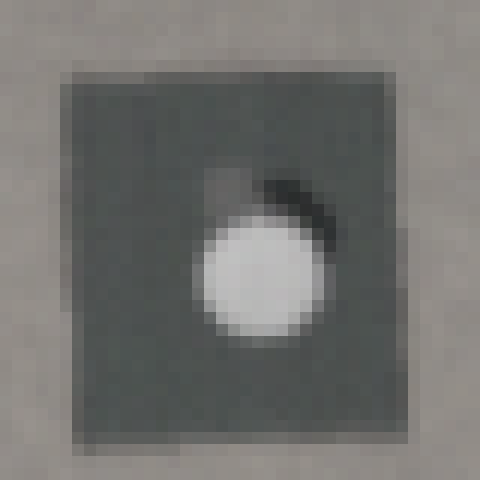

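```bash
python3 - <<'E'
from meas import *
d=pickle.load(open("d0.pkl","rb"))
t,s=d["top"],d["side"]
def yaw(c,im,z):
    w=np.array([ray(im,x,z)[:2] for x in c[:,0]],np.float32);r=cv2.minAreaRect(w);a=r[2]
    return np.round(r[0],1),np.round(r[1],1),round((a+45)%90-45,1)
for im,n in((t,"top"),(s,"side")):
    for c in comps(white(im,180 if n=="top" else 135),(243,240,265,275) if n=="top" else (297,230,337,265)):print(n,"box",yaw(c,im,75))
    for c in comps(steel(im),(225,180,270,225) if n=="top" else (230,210,284,260)):print(n,"frame",yaw(c,im,14))
    for c in comps(steel(im),(283,180,317,225) if n=="top" else (278,185,330,230)):print(n,"plate",yaw(c,im,6))
print("base top",ray(t,(298.3,195.6),8),"side",ray(s,(297.7,206.3),8))
print("head tri",tri(t,(301.19,202.74),s,(307.6,185.47)))
print("box tri",tri(t,(252.49,256.02),s,(316.62,247.17)))
print("cup tri",tri(t,(200.13,248.17),s,(258.48,277.8)))
E
```

```text
top box (array([435.2,  70. ]), array([59.4, 57.4]), 7.6)
top frame (array([607.6,  89.8]), array([86. , 88.4]), 3.9)
top plate (array([609.7, -78.2]), array([99.1, 88.9]), 2.1)
side box (array([434.1,  73.2]), array([57.1, 57.5]), 6.7)
side frame (array([602.3,  98.7]), array([97. , 98.4]), 3.6)
side plate (array([614.1, -93.2]), array([115.3, 147.4]), 10.2)
base top [626.82245743 -75.70768099   8.        ] side [622.19720571 -69.89238438   8.        ]
head tri [596.92879304 -78.1160766   88.62317122]
box tri [434.38435447  70.83438287  71.84695495]
cup tri [459.1611152  231.63446069  72.25180206]
```

```bash
cat > g.py <<'E'
import sys,numpy as np
from scipy.spatial.transform import Rotation as Ro
from bench import arm
def go(x,y,z,yaw,pitch=0,axis=None):
    s=arm.get_state();R0=Ro.from_euler('xyz',s["tcp_rot"])
    Rt=Ro.from_euler('xyz',[np.pi,0,np.radians(yaw)])
    if axis is not None: # tilt about a world axis, deg
        Rt=Ro.from_rotvec(np.radians(pitch)*np.array(axis))*Rt
    rv=np.degrees((R0.inv()*Rt).as_rotvec())/5
    sh=R0.inv().apply(np.array([x,y,z])-s["ee_pos"])/10
    print("t %.2f"%s["time"],"pos",s["ee_pos"].round(1),"rot",np.degrees(s["tcp_rot"]).round(1),"F",s["force"].round(1),"open",round(s["opening"],1),"j",s["joint_positions"].round(2))
    print("  -> turn",rv.round(2),"shift",sh.round(2))
if __name__=="__main__":
    go(*map(float,sys.argv[1:5]))
E
python3 g.py 434.5 71.5 160 97.2
```

```text
t 0.10 pos [ 163.9 -524.4  230.6] rot [-179.9   -0.    17.3] F [-0.3 -0.  -0.3] open 85.5 j [-1.4   0.33 -0.19  1.05 -0.    1.44]
  -> turn [-1.000e-02 -1.000e-02 -1.597e+01] shift [ 43.6  -48.8    7.14]
```

Emit:
move_arm(motion=[[[0,0,-16],[43.6,-48.8,5],1],[[0,0,-16],[43.6,-48.8,5],1],[[0,0,-16],[43.6,-48.8,5],1],[[0,0,-16],[43.6,-48.8,5],1],[[0,0,-16],[43.6,-48.8,5],1],[[0,0,-16],[43.6,-48.8,5],1],[[0,0,-16],[43.6,-48.8,5],1],[[0,0,-16],[43.6,-48.8,5],1],[[0,0,-16],[43.6,-48.8,5],1],[[0,0,-16],[43.6,-48.8,5],1],[[0,0,-16],[43.6,-48.8,5],1],[[0,0,-16],[43.6,-48.8,5],1]], force=40)

```text
time: 1.3
ee_pos: [411.4, 22.0, 185.6]
tcp_rot: [3.141, -0.001, 1.699]
force: [1.7, -0.4, -0.1]
opening: 85.4
```

```bash
python3 g.py 434.5 71.5 28 97.2
```

```text
t 1.30 pos [411.4  22.  185.6] rot [ 1.80e+02 -1.00e-01  9.74e+01] F [ 1.7 -0.4 -0.1] open 85.4 j [-0.13  0.11 -0.6   0.86  0.    1.32]
  -> turn [ 0.   -0.01  0.03] shift [ 4.6   2.92 15.77]
```

Finish the approach above the box, then look.

Emit:
move_arm(motion=[[[0,0,0],[4.6,2.9,4],1],[[0,0,0],[4.6,2.9,4],1],[[0,0,0],[4.6,2.9,4],1]])

```text
time: 1.6
ee_pos: [433.3, 73.2, 143.9]
tcp_rot: [-3.138, -0.002, 1.703]
force: [-0.0, -0.4, 0.6]
opening: 85.0
```

```bash
python3 - <<'E'
from meas import *
from bench import arm
from g import go
d={n:arm.get_image(n) for n in("top","side")};pickle.dump(d,open("d1.pkl","wb"))
go(434.5,71.5,28,97.2)
s=arm.get_state();print([ (n,proj(d[n],s["ee_pos"]).round(1)) for n in d])
a=cv2.resize(d["side"]["pixels"][150:350,220:430,::-1],None,fx=2,fy=2,interpolation=0)
b=cv2.resize(d["top"]["pixels"][180:290,220:420,::-1],None,fx=2,fy=2,interpolation=0)
b=cv2.copyMakeBorder(b,0,a.shape[0]-b.shape[0],0,0,0)
cv2.imwrite("pics/a1.png",cv2.resize(np.hstack([a,b]),None,fx=.97,fy=.97))
im=d["top"]
for c in comps(white(im,180),(330,230,385,275)):
    u,a=cen(c);print("small",u,a,ray(im,u,75))
for z in(0,1):pass
E
```

```text
t 1.70 pos [433.7  71.2 145.4] rot [-1.799e+02 -1.000e-01  9.740e+01] F [-0.2 -0.5  0.2] open 85.5 j [-0.01  0.21 -0.59  0.77  0.    1.44]
  -> turn [-0.02 -0.01  0.04] shift [ 0.    0.1  11.74]
[('top', array([251.1, 257.2])), ('side', array([319.1, 223.3]))]
small [358.34745763 253.58474576] 118 [ 440.98282116 -255.14014694   75.        ]
```

View pics/a1.png

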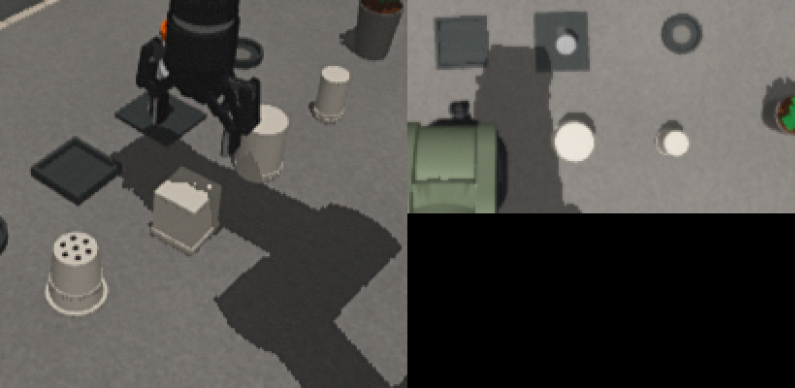

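Emit:
move_arm(motion=[[[0,0,0],[0,0.1,4],1],[[0,0,0],[0,0.1,8],1],[[0,0,0],[0,0.1,11.5],1],[[0,0,0],[0,0.1,11.7],1],[[0,0,0],[0,0.1,11.7],0.5],[[0,0,0],[0,0.1,11.7],0.3],[[0,0,0],[0,0.1,11.7],0.3],[[0,0,0],[0,0.1,11.7],0.3],[[0,0,0],[0,0.1,11.7],0.3],[[0,0,0],[0,0.1,11.7],0.3]], force=30)

```text
time: 2.7
ee_pos: [436.3, 71.1, 30.4]
tcp_rot: [3.139, 0.001, 1.7]
force: [-1.3, -2.0, 8.6]
opening: 57.6
```

```bash
python3 g.py 607.5 91 175 93.8
```

```text
t 2.70 pos [436.3  71.1  30.4] rot [179.9   0.   97.4] F [-1.3 -2.   8.6] open 57.6 j [-0.01  0.39 -0.72  0.46 -0.    1.44]
  -> turn [0.03 0.01 0.72] shift [ -0.24  17.26 -14.41]
```

Emit:
move_arm(motion=[[[0,0,0],[0,0,-3],0.3],[[0,0,0],[0,0,-7],0.3],[[0,0,0.7],[-0.2,4,-10],0.3],[[0,0,0.7],[-0.2,8,-10],0.3],[[0,0,0.7],[-0.2,12,-10],0.3],[[0,0,0.7],[-0.2,15,-10],0.3],[[0,0,0.7],[-0.2,17.2,-10],0.3],[[0,0,0.7],[-0.2,17.2,-9],0.3],[[0,0,0.7],[-0.2,17.2,-6],0.3],[[0,0,0.7],[-0.2,17.2,-4],0.3],[[0,0,0.7],[-0.2,17.2,-4],0.3]])

```text
time: 3.8
ee_pos: [603.0, 91.1, 67.9]
tcp_rot: [-3.137, 0.0, 1.639]
force: [-0.3, 0.3, -0.9]
opening: 57.8
```

```bash
cat > look.py <<'E'
import sys
from meas import *
from bench import arm
name=sys.argv[1];r1=list(map(int,sys.argv[2].split(',')));r2=list(map(int,sys.argv[3].split(',')))
d={n:arm.get_image(n) for n in("top","side")};pickle.dump(d,open(name+".pkl","wb"))
def f(n,r):
    p=d[n]["pixels"][r[1]:r[3],r[0]:r[2],::-1];k=min(395/p.shape[1],590/p.shape[0]);p=cv2.resize(p,None,fx=k,fy=k,interpolation=0);print(n,"scale",round(k,3));return cv2.copyMakeBorder(p,0,590-p.shape[0],0,395-p.shape[1],0)
cv2.imwrite("pics/"+name+".png",np.hstack([f("top",r1),f("side",r2)]))
E
python3 g.py 608 91 35.4 93.8; python3 look.py b1 170,180,320,280 220,150,370,300
```

```text
t 3.80 pos [603.   91.1  67.9] rot [-179.7    0.    93.9] F [-0.3  0.3 -0.9] open 57.8 j [ 0.03  0.58 -0.23  0.76 -0.    1.53]
  -> turn [-0.05  0.    0.02] shift [-0.05  0.51  3.25]
top scale 2.633
side scale 2.633
```

View pics/b1.png

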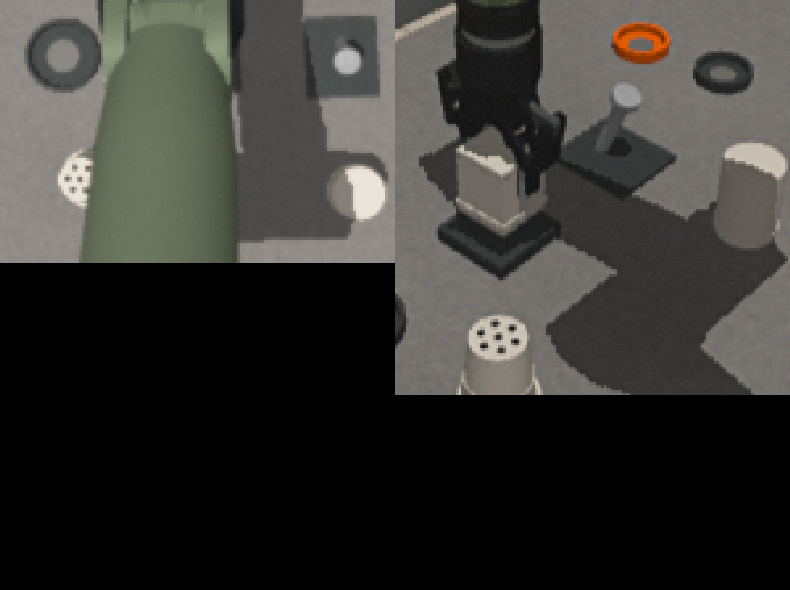

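Emit:
move_arm(motion=[[[0,0,0],[0,0.5,1],0.3],[[0,0,0],[0,0.5,2],0.3],[[0,0,0],[0,0.5,2.7],0.3],[[0,0,0],[0,0.5,3.1],0.3],[[0,0,0],[0,0.5,3.2],0.3],[[0,0,0],[0,0.5,3.2],0.3]])

```text
time: 4.5
ee_pos: [610.9, 91.6, 38.9]
tcp_rot: [3.141, 0.0, 1.639]
force: [-0.9, -0.2, -0.6]
opening: 58.0
```

```bash
python3 g.py 608 91 35.4 93.8; python3 look.py b2 170,180,320,280 220,170,320,270
```

```text
t 4.50 pos [610.9  91.6  38.9] rot [180.    0.   93.9] F [-0.9 -0.2 -0.6] open 58.0 j [ 0.03  0.63 -0.24  0.7  -0.    1.53]
  -> turn [0.01 0.   0.02] shift [-0.04 -0.3   0.35]
top scale 2.633
side scale 3.95
```

View pics/b2.png

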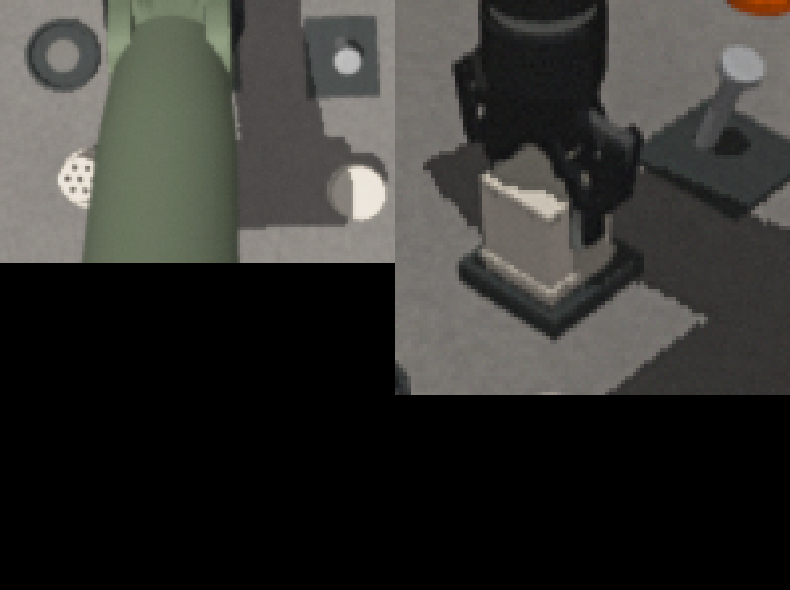

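Emit:
move_arm(motion=[[[0,0,0],[0,-0.2,0.2],0.3],[[0,0,0],[0,-0.2,0.4],0.3],[[0,0,0],[0,-0.2,0.4],0.3],[[0,0,0],[0,-0.2,0.4],0.8],[[0,0,0],[0,-0.2,0.4],1],[[0,0,0],[0,-0.2,0.4],1],[[0,0,0],[0,-0.2,0.4],1],[[0,0,0],[0,-0.2,-2],1],[[0,0,0],[0,-0.2,-6],1],[[0,0,0],[0,-0.2,-10],1],[[0,0,0],[0,-0.2,-13],1],[[0,0,0],[0,-0.2,-13],1]])

```text
time: 5.8
ee_pos: [612.3, 91.6, 174.5]
tcp_rot: [3.131, 0.001, 1.639]
force: [0.1, -0.5, 0.7]
opening: 85.1
```

```bash
python3 g.py 442.5 -91 140 90;
```

```text
t 5.80 pos [612.3  91.6 174.5] rot [179.4   0.   93.9] F [ 0.1 -0.5  0.7] open 85.1 j [ 0.03  0.49 -0.1   0.98 -0.    1.53]
  -> turn [0.12 0.   0.78] shift [-17.06 -18.22   3.27]
```

Emit:
move_arm(motion=[[[0.1,0,0.8],[-17.1,-18.2,1],1],[[0.1,0,0.8],[-17.1,-18.2,1],1],[[0.1,0,0.8],[-17.1,-18.2,1],1],[[0.1,0,0.8],[-17.1,-18.2,1],1],[[0.1,0,0.8],[-17.1,-18.2,1],1],[[0.1,0,0.8],[-17.1,-18.2,1],1],[[0.1,0,0.8],[-17.1,-18.2,1],1],[[0.1,0,0.8],[-17.1,-18.2,1],1]])

```text
time: 6.6
ee_pos: [443.1, -91.1, 162.5]
tcp_rot: [3.14, 0.0, 1.57]
force: [1.0, 1.2, 0.6]
opening: 85.3
```

```bash
python3 look.py b3 170,180,320,280 220,170,370,270; python3 g.py 442.5 -91 38 90; python3 - <<'E'
from meas import *
d=pickle.load(open("b3.pkl","rb"));print(d["side"]["pixels"].shape)
E
```

```text
top scale 2.633
side scale 2.633
t 6.70 pos [443.3 -90.6 162.5] rot [179.9   0.   90. ] F [ 0.1  0.2 -0.7] open 85.5 j [-0.37  0.21 -0.54  0.82  0.    1.21]
  -> turn [0.02 0.   0.  ] shift [-0.04 -0.1  12.45]
(420, 560, 3)
```

View pics/b3.png

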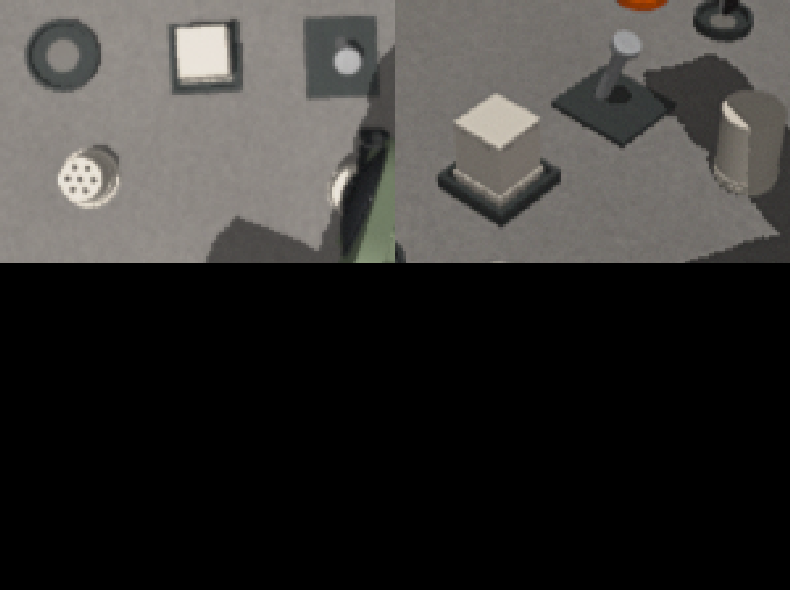

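Emit:
move_arm(motion=[[[0,0,0],[0,0,4],1],[[0,0,0],[0,0,8],1],[[0,0,0],[0,0,11.5],1],[[0,0,0],[0,0,12.3],1],[[0,0,0],[0,0,12.3],1],[[0,0,0],[0,0,12.3],0.5],[[0,0,0],[0,0,12.3],0.3],[[0,0,0],[0,0,12.3],0.3],[[0,0,0],[0,0,12.3],0.3],[[0,0,0],[0,0,12.3],0.3],[[0,0,0],[0,0,12.3],0.3]])

```text
time: 7.8
ee_pos: [445.1, -91.0, 41.4]
tcp_rot: [3.136, 0.001, 1.571]
force: [-0.3, 1.5, 6.9]
opening: 62.1
```

```bash
python3 g.py 609.7 266 170 90
```

```text
t 7.80 pos [445.1 -91.   41.4] rot [1.797e+02 1.000e-01 9.000e+01] F [-0.3  1.5  6.9] open 62.1 j [-0.37  0.39 -0.68  0.49  0.    1.21]
  -> turn [0.06 0.01 0.01] shift [ 35.68  16.55 -12.81]
```

Emit:
move_arm(motion=[[[0,0,0],[0,0,-3],0.3],[[0,0,0],[0,0,-8],0.3],[[0,0,0],[0,0,-13],0.3],[[0,0,0],[4,2,-13],0.3],[[0,0,0],[9,4,-13],0.3],[[0,0,0],[14,6,-13],0.3],[[0,0,0],[18,8,-13],0.3],[[0,0,0],[23,10.5,-13],0.3],[[0,0,0],[28,13,-13],0.3],[[0,0,0],[32,15,-13],0.3],[[0,0,0],[35.7,16.5,-13],0.3],[[0,0,0],[35.7,16.5,-13],0.3]])

```text
time: 9.0
ee_pos: [610.9, 271.8, 172.2]
tcp_rot: [3.133, -0.002, 1.577]
force: [0.7, -1.0, -0.9]
opening: 61.9
```

```bash
python3 g.py 609.7 266 80 90
```

```text
t 9.00 pos [610.9 271.8 172.2] rot [ 1.795e+02 -1.000e-01  9.040e+01] F [ 0.7 -1.  -0.9] open 61.9 j [ 0.31  0.58  0.05  1.04 -0.    1.87]
  -> turn [ 0.09 -0.02  0.07] shift [-0.6  -0.2   9.22]
```

Emit:
move_arm(motion=[[[0.1,0,0.1],[-0.5,-0.2,4],0.3],[[0.1,0,0.1],[-0.5,-0.2,8],0.3],[[0.1,0,0.1],[-0.5,-0.2,10],0.3],[[0.1,0,0.1],[-0.5,-0.2,10.5],0.3],[[0.1,0,0.1],[-0.5,-0.2,10.5],0.3],[[0.1,0,0.1],[-0.5,-0.2,10.5],0.3]])

```text
time: 9.6
ee_pos: [611.1, 267.1, 69.2]
tcp_rot: [3.139, -0.003, 1.568]
force: [-0.8, -0.0, -2.0]
opening: 61.9
```

```bash
python3 g.py 609.7 266 46.4 90;python3 look.py b4 150,180,300,280 160,190,290,320
```

```text
t 9.60 pos [611.1 267.1  69.2] rot [179.9  -0.2  89.8] F [-0.8 -0.  -2. ] open 61.9 j [ 0.3   0.67 -0.06  0.83  0.    1.87]
  -> turn [ 0.03 -0.03 -0.03] shift [-0.12 -0.15  2.28]
top scale 2.633
side scale 3.038
```

View pics/b4.png

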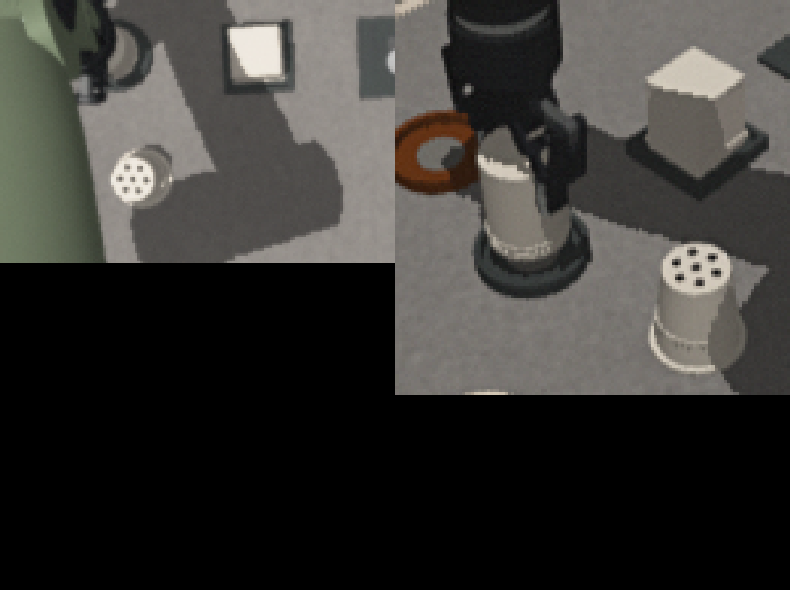

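```bash
python3 - <<'E'
from h import *
d=pickle.load(open("b4.pkl","rb"));s=d["side"]
def cr(P):return ((proj(s,P)-[160,190])*3.038+[395,0]).round(0)
print("jar bot c",cr([611,267,28]),"near",[cr([611+31*np.cos(a),267+31*np.sin(a),28]) for a in np.radians([90,135,180,225])])
print("dish rim c",cr([609.7,266,16]),[cr([609.7+45*np.cos(a),266+45*np.sin(a),16]) for a in np.radians([45,135,225,315])])
print(cr([609.7,266,5]))
E
```

```text
jar bot c [529. 227.] near [array([496., 248.]), array([524., 257.]), array([554., 248.]), array([569., 227.])]
dish rim c [532. 238.] [array([474., 238.]), array([525., 282.]), array([590., 238.]), array([539., 197.])]
[533. 248.]
```

Emit:
move_arm(motion=[[[0,0,0],[-0.1,-0.1,1],0.3],[[0,0,0],[-0.1,-0.1,1.7],0.3],[[0,0,0],[-0.1,-0.1,2.1],0.3],[[0,0,0],[-0.1,-0.1,2.3],0.3],[[0,0,0],[-0.1,-0.1,2.3],0.3],[[0,0,0],[-0.1,-0.1,2.3],0.3]])

```text
time: 10.3
ee_pos: [610.0, 266.4, 46.5]
tcp_rot: [3.139, -0.003, 1.568]
force: [-2.6, -1.1, 3.3]
opening: 62.0
```

```bash
python3 g.py 609.7 266 46.4 90
```

```text
t 10.30 pos [610.  266.4  46.5] rot [179.9  -0.2  89.9] F [-2.6 -1.1  3.3] open 62.0 j [ 0.3   0.69 -0.09  0.79  0.    1.87]
  -> turn [ 0.03 -0.03 -0.03] shift [-0.04 -0.03  0.01]
```

Emit:
move_arm(motion=[[[0,0,0],[0,0,0],0.6],[[0,0,0],[0,0,0],0.9],[[0,0,0],[0,0,0],1],[[0,0,0],[0,0,0],1],[[0,0,0],[0,0,0],1],[[0,0,0],[0,0,-2],1],[[0,0,0],[0,0,-6],1],[[0,0,0],[0,0,-10],1],[[0,0,0],[0,0,-14],1],[[0,0,0],[0,0,-14],1]])

```text
time: 11.3
ee_pos: [613.4, 267.2, 193.6]
tcp_rot: [3.128, -0.006, 1.568]
force: [0.5, 0.4, 0.2]
opening: 85.5
```

```bash
python3 g.py 441.5 -254 170 90
```

```text
t 11.30 pos [613.4 267.2 193.6] rot [179.2  -0.4  89.9] F [0.5 0.4 0.2] open 85.5 j [0.3  0.56 0.08 1.07 0.   1.87]
  -> turn [ 0.15 -0.07 -0.03] shift [-52.17 -17.09   1.8 ]
```

Emit:
move_arm(motion=[[[0.1,0,0],[-52.2,-17.1,1.8],1],[[0.1,0,0],[-52.2,-17.1,1.8],1],[[0.1,0,0],[-52.2,-17.1,1.8],1],[[0.1,0,0],[-52.2,-17.1,1.8],1],[[0.1,0,0],[-52.2,-17.1,1.8],1],[[0.1,0,0],[-52.2,-17.1,1.8],1],[[0.1,0,0],[-52.2,-17.1,1.8],1],[[0.1,0,0],[-52.2,-17.1,1.8],1],[[0.1,0,0],[-52.2,-17.1,1.8],1],[[0.1,0,0],[-52.2,-17.1,1.8],1],[[0.1,0,0],[-52.2,-17.1,1.8],1],[[0.1,0,0],[-52.2,-17.1,1.8],1]])

```text
time: 12.5
ee_pos: [439.9, -259.4, 169.6]
tcp_rot: [3.137, -0.004, 1.561]
force: [-0.4, 0.8, 0.2]
opening: 85.7
```

```bash
python3 look.py b5 150,180,390,280 160,150,430,320; python3 g.py 441.5 -254 30 90; python3 - <<'E'
from meas import *
for f in("d1","b2","b3","b4","b5"):
    d=pickle.load(open(f+".pkl","rb"))
    for n,roi,th in(("top",(340,235,385,275),180),("side",(375,165,415,230),135)):
        for c in comps(white(d[n],th),roi):
            u,a=cen(c);print(f,n,u.round(1),a,ray(d[n],u,75).round(1))
d=pickle.load(open("b5.pkl","rb"))
for z,roi in((80,(230,190,265,215)),(90,(180,190,210,215))):
    for c in comps(white(d["top"],180),roi):u,a=cen(c);print(u,a,ray(d["top"],u,z))
E
```

```text
top scale 1.646
side scale 1.463
t 12.60 pos [ 440.7 -254.9  169.5] rot [179.8  -0.4  89.7] F [-0.4  0.9  0.1] open 85.8 j [-0.67  0.3  -0.39  0.87  0.01  0.9 ]
  -> turn [ 0.05 -0.08 -0.06] shift [-1.000e-02  2.000e-02  1.395e+01]
d1 top [358.3 253.6] 118 [ 441.  -255.1   75. ]
d1 side [392.7 187.7] 96 [ 440.2 -249.    75. ]
b2 top [358.3 253.5] 119 [ 441.1 -255.    75. ]
b2 side [392.6 187.7] 98 [ 440.2 -248.9   75. ]
b3 side [392.7 187.8] 99 [ 440.1 -248.8   75. ]
b4 top [358.3 253.5] 120 [ 441.1 -254.9   75. ]
b4 side [392.7 187.9] 101 [ 439.8 -248.5   75. ]
[246.03834808 199.01474926] 339 [608.30574186  90.73505283  80.        ]
[188.25084746 198.56271186] 295 [608.28546134 265.62325598  90.        ]
```

View pics/b5.png

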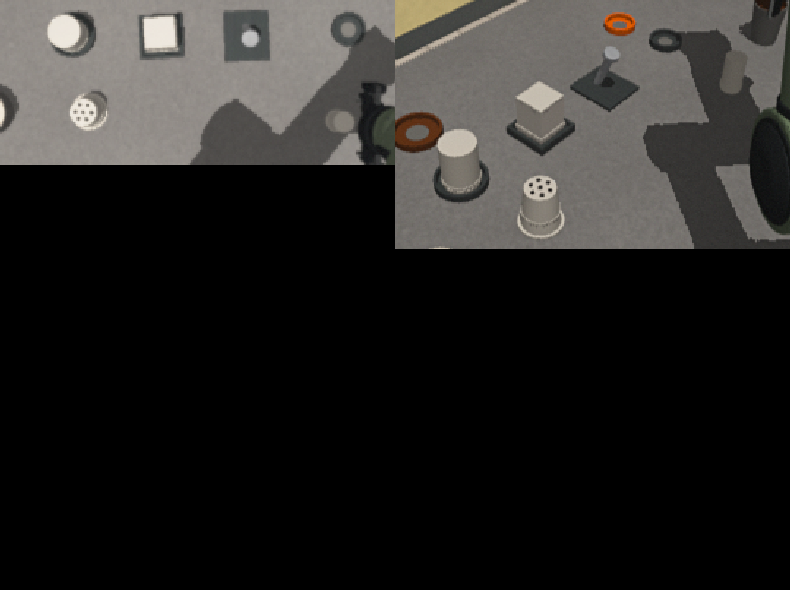

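Emit:
move_arm(motion=[[[0,0,0],[0.1,0,4],1],[[0,0,0],[0.1,0,8],1],[[0,0,0],[0.1,0,12],1],[[0,0,0],[0.1,0,13.8],1],[[0,0,0],[0.1,0,13.8],1],[[0,0,0],[0.1,0,13.8],0.6],[[0,0,0],[0.1,0,13.8],0.3],[[0,0,0],[0.1,0,13.8],0.1],[[0,0,0],[0.1,0,13.8],0.1],[[0,0,0],[0.1,0,13.8],0.1],[[0,0,0],[0.1,0,13.8],0.1],[[0,0,0],[0.1,0,13.8],0.1]])

```text
time: 13.8
ee_pos: [442.3, -253.5, 33.2]
tcp_rot: [3.135, -0.006, 1.566]
force: [1.0, 1.2, 4.6]
opening: 39.5
```

```bash
python3 g.py 623 -279.5 150 90
```

```text
t 13.80 pos [ 442.3 -253.5   33.2] rot [179.6  -0.3  89.7] F [1.  1.2 4.6] open 39.5 j [-0.67  0.48 -0.55  0.54  0.01  0.91]
  -> turn [ 0.08 -0.07 -0.06] shift [ -2.44  18.16 -11.58]
```

Emit:
move_arm(motion=[[[0,0,0],[0,0,-3],0.1],[[0.1,0,0],[0,0,-7],0.1],[[0.1,0,0],[-0.5,4,-9],0.1],[[0.1,0,0],[-1.2,8.5,-9],0.1],[[0.1,0,0],[-2,13,-9],0.1],[[0.1,0,0],[-2.5,17,-9],0.1],[[0.1,0,0],[-2.5,18,-7],0.1],[[0.1,0,0],[-2.5,18,-4],0.1],[[0.1,0,0],[-2.5,18,-3],0.1],[[0.1,0,0],[-2.5,18,-3],0.1]])

```text
time: 14.8
ee_pos: [620.3, -278.7, 62.6]
tcp_rot: [-3.136, -0.008, 1.565]
force: [-0.3, -0.4, -0.4]
opening: 40.0
```

```bash
python3 g.py 623.5 -279.5 38.2 90;python3 look.py b6 310,160,420,270 300,120,400,220
```

```text
t 14.80 pos [ 620.3 -278.7   62.6] rot [-179.7   -0.5   89.7] F [-0.3 -0.4 -0.4] open 40.0 j [-0.53  0.71 -0.01  0.86  0.    1.04]
  -> turn [-0.06 -0.09 -0.06] shift [-0.09  0.33  2.44]
top scale 3.591
side scale 3.95
```

View pics/b6.png

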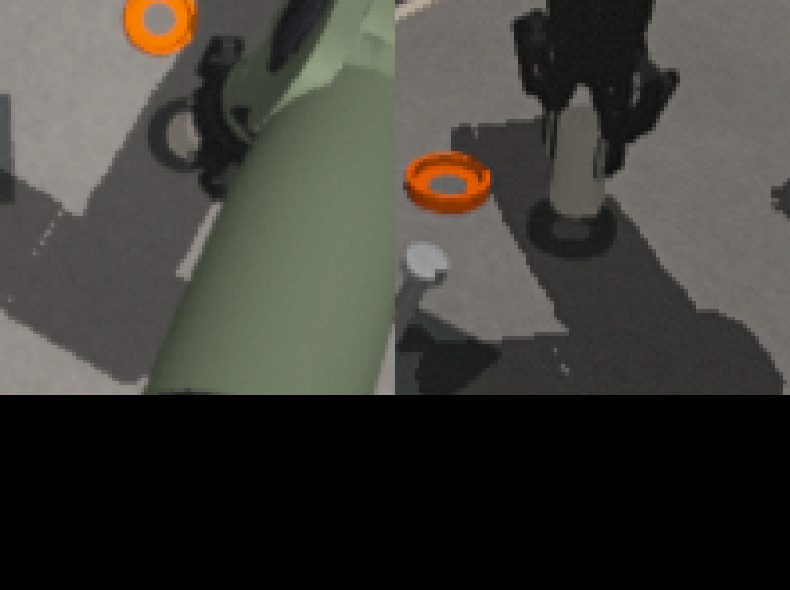

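```bash
python3 - <<'E'
from h import *
d=pickle.load(open("b6.pkl","rb"));s=d["side"]
def cr(P):return ((proj(s,P)-[300,120])*3.95+[395,0]).round(0)
print("jar bot",[cr([620.3+20*np.cos(a),-278.7+20*np.sin(a),29.4]) for a in np.radians([45,135,225])])
print("dish rim",[cr([623.5+34*np.cos(a),-279.5+34*np.sin(a),16]) for a in np.radians([45,135,225,315])])
E
```

```text
jar bot [array([548., 200.]), array([577., 215.]), array([600., 200.])]
dish rim [array([526., 212.]), array([575., 238.]), array([614., 213.]), array([565., 188.])]
```

Emit:
move_arm(motion=[[[0,0,0],[-0.1,0.3,1],0.1],[[0,0,0],[-0.1,0.3,1.8],0.1],[[0,0,0],[-0.1,0.3,2.2],0.1],[[0,0,0],[-0.1,0.3,2.4],0.1],[[0,0,0],[-0.1,0.3,2.4],0.1],[[0,0,0],[-0.1,0.3,2.4],0.1]])

```text
time: 15.5
ee_pos: [625.1, -280.8, 41.4]
tcp_rot: [-3.14, -0.005, 1.565]
force: [0.3, 0.7, -0.8]
opening: 39.4
```

```bash
python3 g.py 623.5 -279.5 38.2 90
```

```text
t 15.50 pos [ 625.1 -280.8   41.4] rot [-179.9   -0.3   89.7] F [ 0.3  0.7 -0.8] open 39.4 j [-0.53  0.73 -0.02  0.82  0.    1.04]
  -> turn [-0.01 -0.06 -0.06] shift [ 0.13 -0.16  0.32]
```

Emit:
move_arm(motion=[[[0,0,0],[0.1,-0.1,0.2],0.1],[[0,0,0],[0.1,-0.1,0.4],0.1],[[0,0,0],[0.1,-0.1,0.4],0.1],[[0,0,0],[0.1,-0.1,0.4],0.1]])

```text
time: 15.9
ee_pos: [624.3, -279.9, 38.2]
tcp_rot: [-3.141, -0.005, 1.565]
force: [-2.5, 1.0, 5.4]
opening: 39.7
```

```bash
python3 g.py 623.5 -279.5 38.2 90
```

```text
t 15.90 pos [ 624.3 -279.9   38.2] rot [-180.    -0.3   89.7] F [-2.5  1.   5.4] open 39.7 j [-0.53  0.74 -0.03  0.81  0.    1.05]
  -> turn [-0.01 -0.06 -0.06] shift [ 0.04 -0.08  0.  ]
```

Emit:
move_arm(motion=[[[0,0,0],[0,0,0],0.5],[[0,0,0],[0,0,0],0.8],[[0,0,0],[0,0,0],0.9],[[0,0,0],[0,0,0],0.9],[[0,0,0],[0,0,0],0.9],[[0,0,0],[0,0,-2],0.9],[[0,0,0],[0,0,-6],1],[[0,0,0],[0,0,-10],1],[[0,0,0],[0,0,-14],1],[[0,0,0],[0,0,-14],1]])

```text
time: 16.9
ee_pos: [627.8, -282.5, 185.4]
tcp_rot: [3.133, 0.001, 1.566]
force: [1.0, 0.3, 0.4]
opening: 85.4
```

```bash
python3 g.py 458.5 231 180 90
```

```text
t 16.90 pos [ 627.8 -282.5  185.4] rot [179.5   0.   89.7] F [1.  0.3 0.4] open 85.4 j [-0.53  0.61  0.14  1.09  0.    1.04]
  -> turn [ 0.1   0.01 -0.06] shift [ 51.26 -17.2    0.35]
```

Emit:
move_arm(motion=[[[0.1,0,0],[51.3,-17.2,0.3],1],[[0.1,0,0],[51.3,-17.2,0.3],1],[[0.1,0,0],[51.3,-17.2,0.3],1],[[0.1,0,0],[51.3,-17.2,0.3],1],[[0.1,0,0],[51.3,-17.2,0.3],1],[[0.1,0,0],[51.3,-17.2,0.3],1],[[0.1,0,0],[51.3,-17.2,0.3],1],[[0.1,0,0],[51.3,-17.2,0.3],1],[[0.1,0,0],[51.3,-17.2,0.3],1],[[0.1,0,0],[51.3,-17.2,0.3],1],[[0.1,0,0],[51.3,-17.2,0.3],1],[[0.1,0,0],[51.3,-17.2,0.3],1]])

```text
time: 18.1
ee_pos: [456.5, 235.1, 180.2]
tcp_rot: [-3.141, -0.001, 1.572]
force: [0.4, -0.0, -0.3]
opening: 85.3
```

```bash
python3 look.py b7 170,180,390,280 220,140,420,340; python3 g.py 459 232 36 90; python3 - <<'E'
from meas import *
d=pickle.load(open("b7.pkl","rb"));im=d["top"]
for c in comps(white(im,180),(340,180,380,215)):u,a=cen(c);print("small",u,a,ray(im,u,80))
E
```

```text
top scale 1.795
side scale 1.975
t 18.20 pos [458.  231.9 180.1] rot [1.80e+02 1.00e-01 8.98e+01] F [-0.1 -0.5 -0. ] open 85.5 j [ 0.33  0.3  -0.37  0.9  -0.    1.9 ]
  -> turn [ 0.    0.02 -0.04] shift [ 0.03  0.1  14.41]
small [366.19491525 194.47457627] 118 [ 623.40510762 -281.36402303   80.        ]
```

View pics/b7.png

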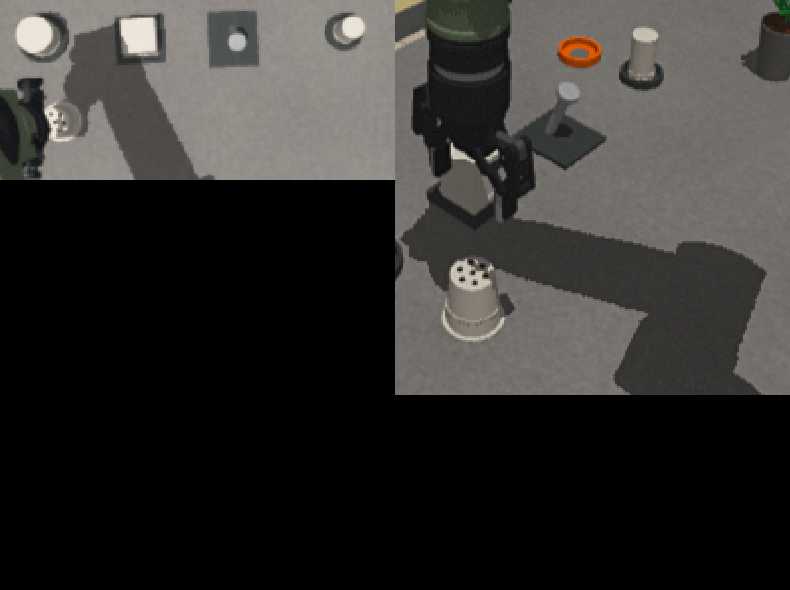

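Emit:
move_arm(motion=[[[0,0,0],[0,0.1,4],1],[[0,0,0],[0,0.1,8],1],[[0,0,0],[0,0.1,12],1],[[0,0,0],[0,0.1,14.4],1],[[0,0,0],[0,0.1,14.4],1],[[0,0,0],[0,0.1,14.4],0.6],[[0,0,0],[0,0.1,14.4],0.3],[[0,0,0],[0,0.1,14.4],0.2],[[0,0,0],[0,0.1,14.4],0.2],[[0,0,0],[0,0.1,14.4],0.2],[[0,0,0],[0,0.1,14.4],0.2]])

```text
time: 19.3
ee_pos: [460.9, 231.6, 38.2]
tcp_rot: [3.137, 0.001, 1.567]
force: [-0.3, -2.8, 6.3]
opening: 54.4
```

```bash
python3 g.py 459 232 160 90
```

```text
t 19.30 pos [460.9 231.6  38.2] rot [1.798e+02 1.000e-01 8.980e+01] F [-0.3 -2.8  6.3] open 54.4 j [ 0.32  0.48 -0.53  0.56 -0.    1.9 ]
  -> turn [ 0.05  0.02 -0.04] shift [  0.02  -0.14 -12.18]
```

Emit:
move_arm(motion=[[[0,0,0],[0,0,-2],0.2],[[0,0,0],[0,0,-6],0.2],[[0,0,0],[0,0,-10],0.2],[[0,0,0],[0,0,-15],0.2],[[0,0,0],[0,0,-17],0.2],[[0,0,0],[0,0,-17],0.2]])

```text
time: 19.9
ee_pos: [462.8, 233.0, 213.1]
tcp_rot: [3.129, -0.002, 1.568]
force: [0.6, -0.2, -1.1]
opening: 54.3
```

```bash
cat > peg.py <<'E'
import numpy as np,sys
from g import go
b=np.radians(3.5);a=np.array([-np.sin(.35)*np.cos(b),-np.sin(.35)*np.sin(b),np.cos(.35)])
H=np.array([596.5,-76.8,92.])
def tgt(d,off=(0,0,0)):
    p=H+np.array(off)+(d-32.8)*a
    print("d",d,p.round(1));go(*p,90,-20.05,(-np.sin(b),np.cos(b),0))
if __name__=="__main__":
    for x in sys.argv[1:]:tgt(float(x))
E
python3 peg.py 120 95
```

```text
d 120.0 [566.7 -78.6 173.9]
t 19.90 pos [462.8 233.  213.1] rot [ 1.793e+02 -1.000e-01  8.980e+01] F [ 0.6 -0.2 -1.1] open 54.3 j [ 0.33  0.27 -0.32  0.97 -0.    1.9 ]
  -> turn [-3.85  0.23 -0.04] shift [-31.13  10.43   4.  ]
d 95.0 [575.2 -78.1 150.4]
t 19.90 pos [462.8 233.  213.1] rot [ 1.793e+02 -1.000e-01  8.980e+01] F [ 0.6 -0.2 -1.1] open 54.3 j [ 0.33  0.27 -0.32  0.97 -0.    1.9 ]
  -> turn [-3.85  0.23 -0.04] shift [-31.08  11.26   6.36]
```

Emit:
move_arm(motion=[[[-0.5,0,0],[-4,1.3,0],0.2],[[-1,0.1,0],[-8.5,2.8,0],0.2],[[-1.5,0.1,0],[-13,4.3,0],0.2],[[-2,0.1,0],[-17,5.7,0],0.2],[[-2.5,0.2,0],[-21,7,0],0.2],[[-3,0.2,0],[-25,8.4,1],0.2],[[-3.5,0.2,0],[-28,9.5,2],0.2],[[-3.8,0.2,0],[-30,10.1,3],0.2],[[-3.8,0.2,0],[-31.1,10.4,4],0.2],[[-3.8,0.2,0],[-31.1,10.4,4],0.2],[[-3.8,0.2,0],[-31.1,10.4,4],0.2]])

```text
time: 21.0
ee_pos: [565.9, -77.6, 173.5]
tcp_rot: [2.799, -0.02, 1.571]
force: [0.2, -1.0, -1.0]
opening: 54.5
```

```bash
python3 look.py b8 230,160,360,290 250,120,370,240;python3 peg.py 120 95; python3 - <<'E'
from h import *
d=pickle.load(open("b8.pkl","rb"))
from bench import arm
E
```

```text
top scale 3.038
side scale 3.292
d 120.0 [566.7 -78.6 173.9]
t 21.10 pos [566.6 -77.3 174.3] rot [160.2  -1.1  90.1] F [ 0.8 -0.3 -0.3] open 54.4 j [-0.33  0.19 -0.6   0.45  0.13  1.26]
  -> turn [-0.05  0.03 -0.02] shift [-0.14 -0.01  0.04]
d 95.0 [575.2 -78.1 150.4]
t 21.10 pos [566.6 -77.3 174.3] rot [160.2  -1.1  90.1] F [ 0.8 -0.3 -0.3] open 54.4 j [-0.33  0.19 -0.6   0.45  0.13  1.26]
  -> turn [-0.05  0.03 -0.02] shift [-0.13  0.01  2.54]
```

View pics/b8.png

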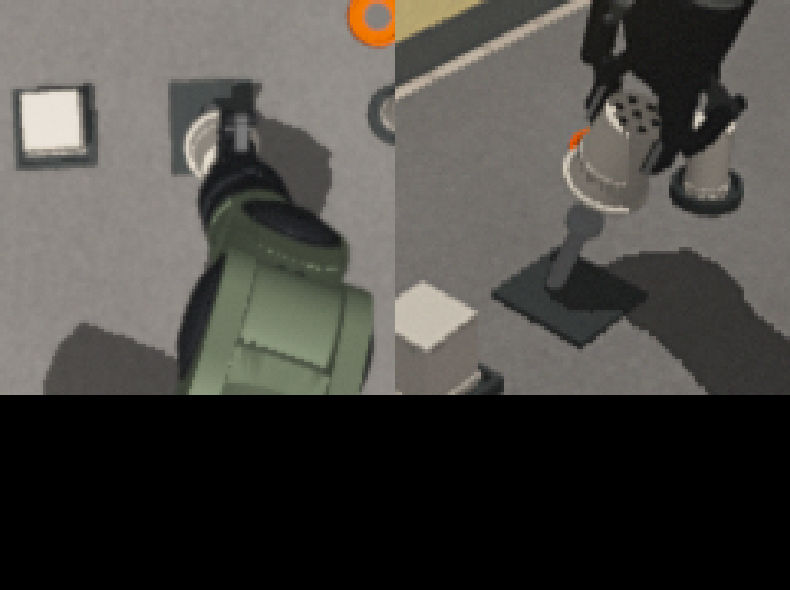

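```bash
python3 - <<'E'
from h import *
from peg import a,H
d=pickle.load(open("b8.pkl","rb"));s=d["side"]
def cr(P):return ((proj(s,P)-[250,120])*3.292+[395,0]).round(0)
print("head",cr(H),"base",cr(H-84*a))
R=np.array([566.6,-77.3,174.3])
print("mouth",cr(R-38.2*a),"top",cr(R+36.8*a))
y=np.cross(a,[1,0,0]);y/=np.linalg.norm(y);x=np.cross(y,a)
print("lip",[cr(R-36*a+36*(np.cos(t)*x+np.sin(t)*y)).tolist() for t in np.radians(range(0,360,45))])
E
```

```text
head [585. 213.] base [554. 275.]
mouth [604. 174.] top [636. 109.]
lip [[573.0, 142.0], [561.0, 163.0], [574.0, 190.0], [605.0, 207.0], [636.0, 203.0], [648.0, 182.0], [634.0, 155.0], [604.0, 139.0]]
```

Emit:
move_arm(motion=[[[0,0,0],[-0.1,0,2],0.2],[[0,0,0],[-0.1,0,4],0.2],[[0,0,0],[-0.1,0,6],0.2],[[0,0,0],[-0.1,0,8],0.2],[[0,0,0],[-0.1,0,9.5],0.2],[[0,0,0],[-0.1,0,10.5],0.2],[[0,0,0],[-0.1,0,11],0.2],[[0,0,0],[-0.1,0,11],0.2]])

```text
time: 21.9
ee_pos: [603.8, -75.7, 70.6]
tcp_rot: [2.797, -0.019, 1.573]
force: [0.3, 0.2, -0.4]
opening: 54.2
```

```bash
python3 peg.py 0; python3 look.py b9 230,160,360,290 260,140,350,230
```

```text
d 0.0 [607.7 -76.1  61.2]
t 21.90 pos [603.8 -75.7  70.6] rot [160.3  -1.1  90.1] F [ 0.3  0.2 -0.4] open 54.2 j [-0.31  0.4  -0.63  0.21  0.12  1.29]
  -> turn [-0.06  0.02 -0.01] shift [-0.06  0.05  1.02]
top scale 3.038
side scale 4.389
```

View pics/b9.png

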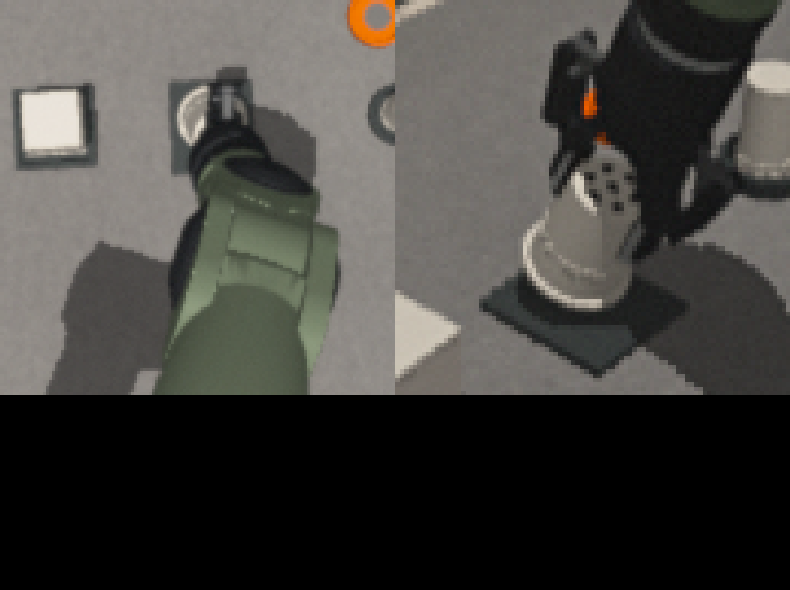

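Emit:
move_arm(motion=[[[0,0,0],[0,0,0.3],0.2],[[0,0,0],[0,0,0.6],0.2],[[0,0,0],[0,0,0.8],0.2],[[0,0,0],[0,0,0.8],0.2],[[0,0,0],[0,0,0.8],0.2]])

```text
time: 22.5
ee_pos: [606.7, -76.0, 63.8]
tcp_rot: [2.796, -0.019, 1.572]
force: [0.8, -0.1, -1.2]
opening: 54.2
```

```bash
python3 peg.py 0
```

```text
d 0.0 [607.7 -76.1  61.2]
t 22.50 pos [606.7 -76.   63.8] rot [160.2  -1.1  90.1] F [ 0.8 -0.1 -1.2] open 54.2 j [-0.31  0.42 -0.63  0.19  0.12  1.29]
  -> turn [-0.05  0.03 -0.01] shift [-0.02  0.01  0.28]
```

Emit:
move_arm(motion=[[[0,0,0],[0,0,0.1],0.2],[[0,0,0],[0,0,0.2],0.2],[[0,0,0],[0,0,0.3],0.2],[[0,0,0],[0,0,0.3],0.2],[[0,0,0],[0,0,0.3],0.2]])

```text
time: 23.0
ee_pos: [607.7, -76.1, 61.5]
tcp_rot: [2.796, -0.019, 1.572]
force: [-3.4, 0.0, 5.4]
opening: 54.8
```

```bash
python3 peg.py 0
```

```text
d 0.0 [607.7 -76.1  61.2]
t 23.00 pos [607.7 -76.1  61.5] rot [160.2  -1.1  90.1] F [-3.4  0.   5.4] open 54.8 j [-0.3   0.42 -0.63  0.19  0.12  1.29]
  -> turn [-0.04  0.03 -0.02] shift [-0.   -0.    0.03]
```

Emit:
move_arm(motion=[[[0,0,0],[0,0,0.1],0.4],[[0,0,0],[0,0,0.1],0.7],[[0,0,0],[0,0,0.1],0.9],[[0,0,0],[0,0,0.1],1],[[0,0,0],[0,0,0.1],1],[[0,0,0],[0,0,0.1],1]])

```text
time: 23.6
ee_pos: [608.0, -76.1, 60.4]
tcp_rot: [2.796, -0.019, 1.572]
force: [0.4, 0.1, -1.0]
opening: 85.2
```

```bash
python3 peg.py 0; python3 look.py b10 230,160,360,290 260,140,350,230
```

```text
d 0.0 [607.7 -76.1  61.2]
t 23.60 pos [608.  -76.1  60.4] rot [160.2  -1.1  90.1] F [ 0.4  0.1 -1. ] open 85.2 j [-0.3   0.43 -0.63  0.19  0.12  1.29]
  -> turn [-0.04  0.03 -0.01] shift [-0.    0.   -0.09]
top scale 3.038
side scale 4.389
```

View pics/b10.png

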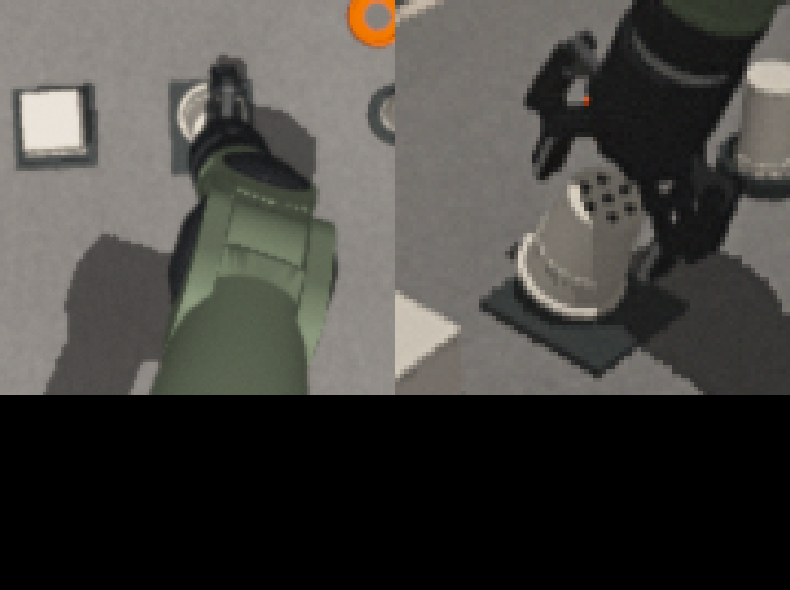

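Emit:
move_arm(motion=[[[0,0,0],[0,0,-1],1],[[0,0,0],[0,0,-3],1],[[0,0,0],[0,0,-7],1],[[0,0,0],[0,0,-11],1],[[0,0,0],[0,0,-15],1],[[0,0,0],[0,0,-20],1],[[0,0,0],[0,0,-23],1],[[0,0,0],[-10,-12,-23],1],[[0,0,0],[-10,-12,-23],1],[[0,0,0],[-10,-12,-23],1],[[0,0,0],[-10,-12,-23],1],[[0,0,0],[-10,-12,-23],1]])

```text
time: 24.9
ee_pos: [416.4, -180.5, 234.6]
tcp_rot: [2.796, -0.019, 1.569]
force: [0.7, 0.4, -0.0]
opening: 85.6
```

```bash
python3 peg.py 0; python3 look.py b11 110,140,450,290 170,130,440,380; python3 - <<'E'
import cv2
from meas import *
d=pickle.load(open("b11.pkl","rb"));crop(d["side"],265,150,345,230,7,"pics/cup_s.png")
t=d["top"]
crop(t,275,170,335,230,7,"pics/cup_t.png")
cv2.imwrite("pics/cup.png",cv2.hconcat([cv2.resize(cv2.imread("pics/cup_s.png"),(395,395)),cv2.resize(cv2.imread("pics/cup_t.png"),(395,395))]))
E
```

```text
d 0.0 [607.7 -76.1  61.2]
t 24.90 pos [ 416.4 -180.5  234.6] rot [160.2  -1.1  89.9] F [ 0.7  0.4 -0. ] open 85.6 j [-0.74 -0.07 -0.7   0.68  0.24  0.87]
  -> turn [-0.04  0.05 -0.06] shift [10.16 12.04 22.97]
top scale 1.162
side scale 1.463
```

View pics/b11.png

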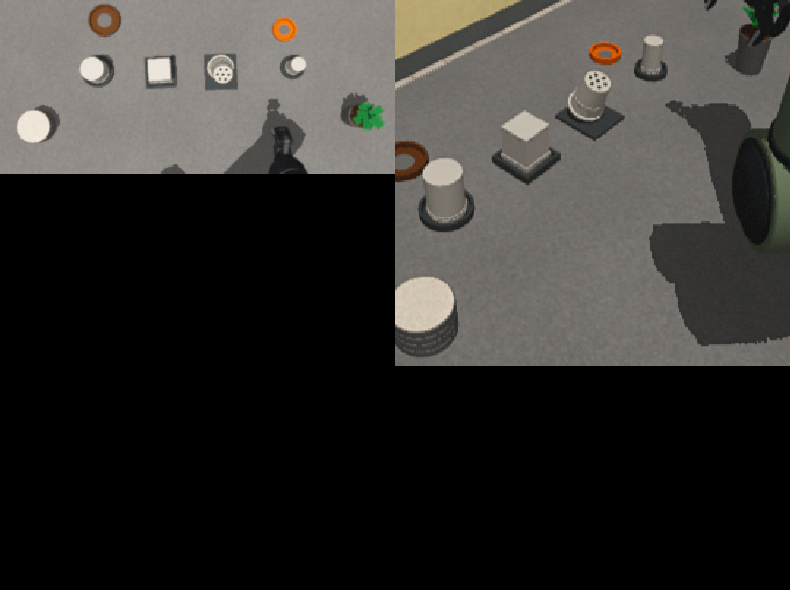

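View pics/cup.png

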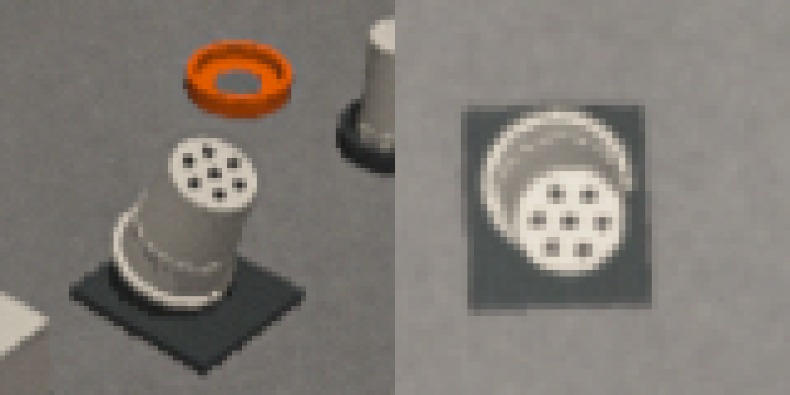

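```bash
python3 - <<'E'
from meas import *
from peg import a,H
from bench import arm
d=pickle.load(open("b11.pkl","rb"));t,s=d["top"],d["side"]
print("expected top face",H+4*a)
print("top",ray(t,(301.1,202.9),95.8),"side",ray(s,(307.6,184.5),95.8),"tri",tri(t,(301.1,202.9),s,(307.6,184.5)))
n={k:arm.get_image(k) for k in("top","side")};n={k:arm.get_image(k) for k in("top","side")}
for k,r in(("top",(280,180,320,225)),("side",(280,150,335,215))):
    df=np.abs(n[k]["pixels"].astype(int)-d[k]["pixels"].astype(int)).max(2)[r[1]:r[3],r[0]:r[2]];print(k,df.max(),(df>20).sum())
d0=pickle.load(open("d0.pkl","rb"))
print(arm.get_state()["time"],arm.get_state()["qvel"].round(3))
for nm,r in(("dishes",(118,228,158,268)),):
    print(nm,[cen(max(comps(white(x,180),r),key=cv2.contourArea))[0] for x in(d0["top"],n["top"])])
g=lambda x:np.argwhere((x["pixels"][200:260,400:445,1].astype(int)-x["pixels"][200:260,400:445,0]>40)).mean(0)
print("plant",g(d0["top"]),g(n["top"]))
for nm,z,r in(("jarS",80,(340,180,385,215)),("jarL",90,(180,190,210,215)),("box",80,(230,190,265,215))):
    u,_=cen(max(comps(white(n["top"],180),r),key=cv2.contourArea));print(nm,ray(n["top"],u,z).round(1))
E
```

```text
expected top face [595.13096706 -76.88373364  95.75749085]
top [595.34190051 -77.64145926  95.8       ] side [593.97715463 -73.36474465  95.8       ] tri [596.26234229 -77.39321725  92.5011817 ]
top 6 0
side 12 0
25.2 [-0.004  0.003 -0.005 -0.    -0.002 -0.002]
dishes [array([137.68833333, 248.02      ]), array([137.70549085, 248.03494176])]
plant [39.36961451 26.98866213] [39.36877828 26.96153846]
jarS [ 623.4 -281.4   80. ]
jarL [608.2 265.5  90. ]
box [608.3  90.7  80. ]
```

```bash
python3 -c "
from bench import arm
print(arm.job_done())"
```

```text
the job is handed in; nothing more can be done
None
```

All four vessels are in their drying places, put there in the order you gave, and I handed the job in at about 25 s. I gripped at 30 N, and the wrist force readings I took stayed under 10 N.

**Box and jars:** In the last top view each closed end sits about 1–2 mm from the centre of its tray or dish, and all three look flat inside their rims.

**Cup:** I lowered it along the leaning peg until it touched the head (about 6 N), then let go. Its closed end measures about 4 mm above where the peg's head was, which matches the floor thickness, and it is tilted like the peg. Repeated pictures showed no movement.

**Bystanders:** The stack of dishes and the seedling are where they were at the start (under 0.1 px of shift). I never went near the brown and orange rings, and they look unmoved in the pictures.

**At hand-in:** The gripper was open and well clear of everything.

**One disagreement:** The side camera placed things about 4 mm further in +y than the top camera, and the two views together put heights about 3 mm too low. I used mainly the top view with a 1–2 mm correction; the contact heights and the final centring agreed with that. No check failed.

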